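# Nest the measuring cups on the turntable

## Task

Put the four measuring cups away on the small wooden turntable: stand the biggest one, red, upright on the free side beside the butter dish, its foot fully on the board, then nest the yellow, the green and last the white one, each standing flat on the floor of the cup before it. Put them there one at a time in that order and set each down rather than dropping it. Leave the covered butter dish at its place on the turntable and the black budare where it lies.

Things in the scene. Friction and masses are not known exactly. Their poses are not given: they have to be found in the camera images.
- cup_one: One-cup measuring cup, red plastic, 85 g, loose, upright, 44 mm high. Tapered: outside 97 mm wide at rim, 87 at foot; inside 92 at mouth, 82 at floor (4 mm thick). Flat handle (14 mm wide, 5 thick, top flush with rim) along +x from rim to 108 mm from the axis: pinch its sides from above, 13 to 45 mm out from the rim. Origin: centre of underside, z up.
- cup_half: Half-cup measuring cup, yellow plastic, 55 g, loose, upright, 47 mm high. Tapered: outside 70 mm wide at rim, 60 at foot; inside 65 at mouth, 55 at floor (4 mm thick). Flat handle (14 mm wide, 5 thick, top flush with rim) along +x from rim to 95 mm from the axis: pinch its sides from above, 13 to 45 mm out from the rim. Nested: 4 mm above red's origin. Origin: centre of underside, z up.
- cup_quarter: Quarter-cup measuring cup, green plastic, 42 g, loose, upright, 50 mm high. Tapered: outside 51 mm wide at rim, 42 at foot; inside 46 at mouth, 37 at floor (4 mm thick). Flat handle (14 mm wide, 5 thick, top flush with rim) along +x from rim to 86 mm from the axis: pinch its sides from above, 13 to 45 mm out from the rim. Nested: 4 mm above yellow's origin. Origin: centre of underside, z up.
- cup_eighth: Eighth-cup measuring cup, white plastic, 32 g, loose, upright, 53 mm high. Tapered: outside 38 mm wide at rim, 29 at foot; inside 33 at mouth, 24 at floor (4 mm thick). Flat handle (14 mm wide, 5 thick, top flush with rim) along +x from rim to 79 mm from the axis: pinch its sides from above, 13 to 45 mm out from the rim. Nested: 4 mm above green's origin. Origin: centre of underside, z up.
- turntable: Round wooden turntable, 250 mm in diameter, flat top 28 mm above the counter. It stays in place but turns about its vertical axis with light friction (0.08 N m). Origin: centre of its underside at counter height, z up. The butter dish stands on its +x half; the -x half is free: a red cup centred at (-60, 0) mm in its frame clears the dish by 30 mm and stands fully on the board.
- butter_dish: White ceramic butter dish, loose on the turntable, centred at (60, 0) mm in the turntable's frame and with the same yaw: a plate 85 mm (x) by 130 mm (y), lip 14 mm high, inner floor 8 mm thick. With its lid on it stands 72 mm above the turntable's top. Origin: centre of its underside.
- butter_lid: The butter dish's lid, white ceramic with blue band and blue grip bar, loose, standing on the dish's inner floor: 64 mm (x) by 108 mm (y), 46 mm high, 64 mm with the grip. Origin: centre of its underside.
- budare: Black nonstick budare (flat round griddle), loose on the counter: 236 mm in diameter, rim 16 mm high, black handle 24 mm wide and up to 26 mm high along its +x to 266 mm from the centre. It lies left or right, the turntable on the other side. Origin: centre of its underside.
Things that resemble listed ones, but are neither listed nor needed, are in the scene too. Leave any blue or pink look-alike of the cup_eighth alone.

How it is judged:
On the way, in this order (a step that is already met when the one before it is completed fails the run):
1. the red one-cup stands upright and released on the turntable (horizontal distance between cup_one and turntable below 0.085 m and z of cup_one in the frame of turntable between 0.024 and 0.034 m and angle between cup_one's own z axis and vertical below 0.12 rad and contact force between cup_one and the fingers below 0.1 N and linear speed of cup_one below 0.03 m/s), for 0.2 s.
2. the yellow half-cup stands released in the red one, which is on the turntable (horizontal distance between cup_one and turntable below 0.085 m and z of cup_one in the frame of turntable between 0.024 and 0.034 m and angle between each of cup_one, cup_half's own z axis and vertical below 0.12 rad and horizontal distance between cup_half and cup_one below 0.015 m and z of cup_half in the frame of cup_one between 0.001 and 0.009 m and contact force between cup_half and the fingers below 0.1 N and linear speed of cup_half below 0.03 m/s), for 0.2 s.
3. the green quarter-cup stands released in the yellow one (horizontal distance between cup_one and turntable below 0.085 m and z of cup_one in the frame of turntable between 0.024 and 0.034 m and angle between each of cup_one, cup_half, cup_quarter's own z axis and vertical below 0.12 rad and horizontal distance between cup_half and cup_one below 0.015 m and z of cup_half in the frame of cup_one between 0.001 and 0.009 m and horizontal distance between cup_quarter and cup_half below 0.011 m and z of cup_quarter in the frame of cup_half between 0.001 and 0.009 m and contact force between cup_quarter and the fingers below 0.1 N and linear speed of cup_quarter below 0.03 m/s), for 0.2 s.
4. the white eighth-cup stands released in the green one (horizontal distance between cup_one and turntable below 0.085 m and z of cup_one in the frame of turntable between 0.024 and 0.034 m and angle between each of cup_one, cup_half, cup_quarter, cup_eighth's own z axis and vertical below 0.12 rad and horizontal distance between cup_half and cup_one below 0.015 m and z of cup_half in the frame of cup_one between 0.001 and 0.009 m and horizontal distance between cup_quarter and cup_half below 0.011 m and z of cup_quarter in the frame of cup_half between 0.001 and 0.009 m and horizontal distance between cup_eighth and cup_quarter below 0.009 m and z of cup_eighth in the frame of cup_quarter between 0.001 and 0.009 m and contact force between cup_eighth and the fingers below 0.1 N and linear speed of cup_eighth below 0.03 m/s), for 0.2 s.
At the end, for the whole second after the job is handed in: Cups nested upright (tilt < 0.12 rad), released, at rest: red on the turntable (within 85 mm of its axis), yellow, green, white each on the floor of the one before (within 15, 11, 9 mm of its centre); butter dish within 18 mm of its place, lid on; budare moved under 30 mm (horizontal distance between cup_one and turntable below 0.085 m and z of cup_one in the frame of turntable between 0.024 and 0.034 m and angle between each of cup_one, cup_half, cup_quarter, cup_eighth's own z axis and vertical below 0.12 rad and horizontal distance between cup_half and cup_one below 0.015 m and z of cup_half in the frame of cup_one between 0.001 and 0.009 m and horizontal distance between cup_quarter and cup_half below 0.011 m and z of cup_quarter in the frame of cup_half between 0.001 and 0.009 m and horizontal distance between cup_eighth and cup_quarter below 0.009 m and z of cup_eighth in the frame of cup_quarter between 0.001 and 0.009 m and x of butter_dish in the frame of turntable between 0.042 and 0.078 m and y of butter_dish in the frame of turntable between -0.018 and 0.018 m and angle between each of butter_dish, butter_lid's own z axis and vertical below 0.1 rad and horizontal distance between butter_lid and butter_dish below 0.012 m and linear speed of each of cup_one, cup_half, cup_quarter, cup_eighth below 0.02 m/s and contact force between each of cup_one, cup_half, cup_quarter, cup_eighth and the fingers below 0.1 N and distance of budare from where it was at the start of the episode below 0.03 m); the robot touches nothing.
It fails at once if a cup is dropped (falls free faster than 0.7 m/s, about 25 mm) ((linear speed of cup_one above 0.7 m/s and contact force between cup_one and the fingers below 0.05 N) or (linear speed of cup_half above 0.7 m/s and contact force between cup_half and the fingers below 0.05 N) or (linear speed of cup_quarter above 0.7 m/s and contact force between cup_quarter and the fingers below 0.05 N) or (linear speed of cup_eighth above 0.7 m/s and contact force between cup_eighth and the fingers below 0.05 N)).
It fails at once if the butter dish is pushed from its place on the turntable, tipped, or its lid knocked off (not (x of butter_dish in the frame of turntable between 0.042 and 0.078 m and y of butter_dish in the frame of turntable between -0.018 and 0.018 m and angle between each of butter_dish, butter_lid's own z axis and vertical below 0.1 rad and horizontal distance between butter_lid and butter_dish below 0.012 m)).
It fails at once if the budare is shoved more than 30 mm (distance of budare from where it was at the start of the episode above 0.03 m).
It also fails if it takes over 118 s, if anything falls off the work surface, if the arm or the gripper's body presses on something with over 40 N, if the wrist force passes 120 N, or if a joint passes its speed limit or range.

## Robot

A 6-joint arm with a two-finger parallel gripper is mounted at the origin on the work surface. World frame = base frame: x ahead of the robot, y to its left, z up, the work surface at z = 0. Lengths are in m, angles in rad, forces in N, time in s.
With the tool pointing down it reaches from about 0.35 to 0.975 m from the base axis. Payload 7.1 kg.
Tool frame: the origin (TCP) lies midway between the tips of the shut fingers; the grasp point (between the pads) lies 19 mm behind it; z points along the fingers, y is the line along which they close (so a half turn about z gives the same grasp; the last joint's range is limited). The gripper opens to 88 mm and grips with 3 to 60 N. Pads are 20 mm wide; open, the fingers measure 115 mm over their backs; the gripper's body (75 mm by 178 mm) begins 61 mm behind the grasp point.
Start: joints at [-1.132, 0.423, 1.63, -0, 1.089, -0.019], TCP at [0.276, -0.561, 0.197] pointing down, gripper open.
Joint ranges: [-3, 3], [-0.9, 2.11], [0.09, 2.58], [-1.31, 4.45], [0.11, 2.69], [-2.54, 2.54]. Speed limits (rad/s): [2.39, 2.39, 3.01, 3.14, 3.14, 3.14].

## Interface

Orientations are given as a unit quaternion [x, y, z, w].
In Python, from rig import env gives the robot as it stands.
- The arm moves only by the tool play_rows, never from a script. Its argument "deltas" is a list that holds one entry, the list of rows, each a list of 6 numbers: the shift along the tool's x, y, z in units of 15 cm (1.0 is 15 cm), then the turn, a rotation vector about the tool's x, y, z in units of pi/2 rad (1.0 is pi/2 rad). A call has 1 to 10 rows; each row shifts and turns the commanded pose from where the row before left it, along the tool's axes as they then stand; what a row does not reach is not made up. A row lasts 1/8 s, in which the tool goes at most 62.5 mm and 10.7 degrees, less where a joint would pass 70% of its speed; a pose out of reach is approached as far as the arm can. A call with a number of a shift or a turn outside -1 to 1 is refused whole. A call with a gripper value outside its range is refused whole. "fingers" is the closure, from -1 (fully open) to 1 (shut), set as the call begins (left out, the last holds). The fingers move at their own pace and stop on an object; "newtons" is the grip in N (left out, the last holds). Time passes only in rows, so rows that do not move let the fingers close. It gives the time, the measured TCP pose, the force, the opening and the grip force at its end, in the units of the state.
- env.read_state(): the state, without advancing time (a new reading comes with each control period).
- env.read_camera(name): name is "scene" or "side" or "wrist"; returns (picture, depth): 420x560x3 uint8, red, green, blue; 420x560 float32, m along the optical axis (not along the pixel's ray), 0 where there is no reading.
- env.camera_model(name): a dict with "mtx" (3x3 intrinsics, pixels), "cam_to_world" (4x4, takes a point from camera to world coordinates). Camera axes: x right, y down, z forward; pixel columns grow to the right and rows downward; lengths in m; the calibration is good to about 2 mm. A picture is of the moment at which its call begins: read the wrist's pose just before it. camera_model takes no time and is no camera call; for the wrist camera it gives the pose at the moment of the call.
- env.finish_job(): hands the job in; it is judged then, once.
The state is a dict: "clock": time; "qpos": joint angles; "joint_velocities": joint speeds; "tau": joint torques, N m; "position": TCP position; "tool_rot": TCP orientation; "force": force on the tool from outside, world axes, zero at the start; "torque": the same for the moment, N m; "gripper_width": opening from 0.0 (shut) to 1.0 (fully open); "finger_force": force on a finger pad.
Only numpy, scipy, OpenCV 4.12 (cv2) and the standard library are available. Lean on these libraries where they do the work, as an engineer would, in place of code of your own. Each camera call takes 0.05 s, during which the arm holds its last target. There are 200 camera calls.

## Working session

There is one attempt and no reset: what is moved stays moved. The work goes in short steps, Python scripts to look and compute and a tool call to move; the robot and the scene stay as the last step left them, time stands still between calls to the robot, and variables do not carry over. Pictures are saved under pics/ and viewed, at most 14 in all, crops included, and the job is handed in when it is done.

Besides the shell and the picture viewer there is one more tool, called after ">>>" as name(argument=value, ...), one argument or row to a line, values as JSON. play_rows: Moves the arm, as the interface text tells. Shifts and turns lie within -1 to 1; 1 stands for 15 cm of shift or pi/2 rad of turn. Its arguments: {"type":"object","properties":{"deltas":{"type":"array"},"fingers":{"type":"number"},"newtons":{"type":"number"}},"required":["deltas"]}

```bash
ls; mkdir -p pics; python3 - <<'E'
from rig import env
import cv2,numpy as np
for n in("scene","side"):
    p,d=env.read_camera(n); np.savez(f"pics/{n}0.npz",p=p,d=d)
    cv2.imwrite(f"pics/{n}0.png",p[:,:,::-1])
    m=env.camera_model(n);print(n,m["mtx"].round(1).tolist(),m["cam_to_world"].round(3).tolist())
s=env.read_state();print(s)
E
```

```text
pics
scene [[437.6, 0.0, 276.8], [0.0, 437.6, 206.7], [0.0, 0.0, 1.0]] [[0.851, 0.363, -0.379, 0.967], [0.525, -0.563, 0.638, -0.908], [0.018, -0.742, -0.67, 0.868], [0.0, 0.0, 0.0, 1.0]]
side [[461.0, 0.0, 280.5], [0.0, 461.0, 213.5], [0.0, 0.0, 1.0]] [[0.999, 0.034, -0.031, 0.537], [0.045, -0.612, 0.789, -1.206], [0.008, -0.79, -0.613, 0.874], [0.0, 0.0, 0.0, 1.0]]
{'clock': 0.1, 'qpos': array([-1.13200470e+00,  4.23769081e-01,  1.63056845e+00, -2.41504903e-05,
        1.08858485e+00, -1.89967363e-02]), 'joint_velocities': array([ 2.23348815e-05, -3.23657140e-04, -1.46664291e-03,  4.10073082e-05,
        6.25875910e-04,  1.00586438e-03]), 'tau': array([-1.08568740e-03, -5.45618105e+01, -2.74322337e+01,  6.45156065e-02,
        1.88498822e-02, -8.83321559e-05]), 'position': array([ 0.27603044, -0.56017505,  0.19649426]), 'tool_rot': array([ 9.73916414e-01,  2.26906096e-01, -1.48991152e-04, -6.48045692e-04]), 'force': array([0.22542735, 0.70999836, 0.08535661]), 'torque': array([ 0.06671142,  0.01862312, -0.01195848]), 'finger_force': 0.0, 'gripper_width': 0.9995426225647482}
```

View pics/scene0.png

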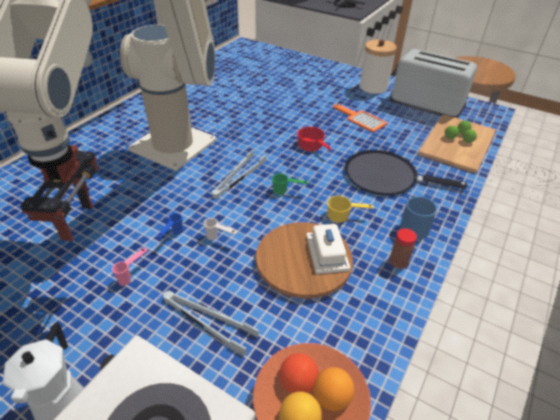

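View pics/side0.png

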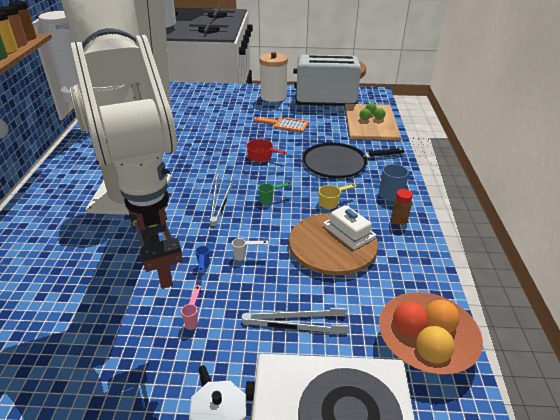

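Scene view: red cup at (312,140), green (281,184), yellow (340,208), white (211,229), turntable (305,258) with the dish on its far right. The side view has red (260,150), green (266,194), yellow (330,197), white (239,249), turntable (334,243). The blue and pink cups are decoys.

```bash
cat > h.py <<'E'
import numpy as np,cv2
from rig import env
from scipy.optimize import least_squares
H=dict(red=.044,yellow=.047,green=.050,white=.053); R=dict(red=.0485,yellow=.035,green=.0255,white=.019)
L=dict(red=.108,yellow=.095,green=.086,white=.079)
def mask(p,c):
    h,s,v=[a.astype(int) for a in cv2.split(cv2.cvtColor(p,cv2.COLOR_RGB2HSV))]
    return {'red':((h<6)|(h>174))&(s>150)&(v>70),'yellow':(h>20)&(h<34)&(s>120)&(v>90),
     'green':(h>50)&(h<85)&(s>110)&(v>50),'white':(s<60)&(v>110),'wood':(h>5)&(h<20)&(s>80)&(v>60)}[c]
def cloud(p,d,m):
    h,w=d.shape;u,v=np.meshgrid(np.arange(w),np.arange(h))
    K=m["mtx"];T=m["cam_to_world"]
    c=np.stack([(u-K[0,2])/K[0,0]*d,(v-K[1,2])/K[1,1]*d,d],-1)
    return c@T[:3,:3].T+T[:3,3]
def fitcup(P,c,z0=0,hint=None):
    """P: Nx3 coloured points. returns centre, yaw"""
    h=H[c]+z0
    T=P[abs(P[:,2]-h)<.006][:,:2]
    def res(q):
        r=T-q[:2];x=r@[np.cos(q[2]),np.sin(q[2])];y=r@[-np.sin(q[2]),np.cos(q[2])]
        ring=abs(np.hypot(x,y)-(R[c]-.0012))
        hx=np.clip(x,R[c],L[c]);hd=np.maximum(np.hypot(x-hx,np.maximum(abs(y)-.007,0)),0)
        return np.minimum(ring,hd)
    best=None
    for y0 in np.arange(-3,3.2,.4) if hint is None else [hint]:
        m=T.mean(0)-.03*np.array([np.cos(y0),np.sin(y0)])
        s=least_squares(res,[*m,y0],loss='soft_l1',f_scale=.002)
        if best is None or s.cost<best.cost:best=s
    return best.x,np.sqrt(np.mean(res(best.x)**2)),len(T)
E
cat > a.py <<'E'
from h import *
roi={'scene':dict(red=(290,120,345,165),yellow=(315,185,380,230),green=(262,165,315,200),white=(198,212,240,245)),
'side':dict(red=(240,135,295,168),yellow=(312,178,362,214),green=(250,178,300,212),white=(226,234,272,266))}
for n in roi:
    z=np.load(f"pics/{n}0.npz");m=env.camera_model(n);C=cloud(z['p'],z['d'],m)
    for c,(a,b,e,f) in roi[n].items():
        k=mask(z['p'],c)[b:f,a:e]&(z['d'][b:f,a:e]>0);P=C[b:f,a:e][k];P=P[P[:,2]>.012]
        x,r,N=fitcup(P,c);print(n,c,x.round(4),r.round(4),N,'zmax',np.percentile(P[:,2],98).round(3))
    # turntable
    k=mask(z['p'],'wood')&(abs(C[...,2]-.028)<.006)&(np.hypot(C[...,0]-.73,C[...,1]+.3)<.4)
    q=cv2.connectedComponentsWithStats(k.astype(np.uint8));i=1+np.argmax(q[2][1:,4]);
    P=C[q[1]==i][:,:2].astype(np.float32);hu=cv2.convexHull(P)[:,0]
    f=least_squares(lambda s:np.hypot(*(hu-s).T)-.125,hu.mean(0),loss='soft_l1',f_scale=.002);c0=f.x
    print(n,'table',c0.round(4),len(P),np.sqrt(np.mean(f.fun**2)).round(4),'z',np.median(C[q[1]==i][:,2]).round(4))
    k=(C[...,2]>.034)&(C[...,2]<.15)&(np.hypot(C[...,0]-c0[0],C[...,1]-c0[1])<.125)
    P=C[k];
    for lo,hi in((.036,.046),(.075,.086)):
        Q=P[(P[:,2]>lo)&(P[:,2]<hi)][:,:2].astype(np.float32);r=cv2.minAreaRect(Q);print(' rect',lo,np.round(r[0],4),np.round(r[1],4),round(r[2],1),'dir',(np.degrees(np.arctan2(*(np.array(r[0])-c0)[::-1]))).round(1),'dist',np.hypot(*(np.array(r[0])-c0)).round(4))
E
python3 a.py
```

```text
scene red [ 0.3988  0.2639 -0.4396] 0.0015 66 zmax 0.045
scene yellow [ 0.6408 -0.0176  0.417 ] 0.0013 101 zmax 0.047
scene green [ 0.4424 -0.0147  0.3938] 0.0012 89 zmax 0.051
scene white [ 0.3884 -0.2814  0.0885] 0.001 155 zmax 0.054
scene table [ 0.6472 -0.2279] 3876 0.0026 z 0.0269
 rect 0.036 [ 0.6926 -0.1903] [0.0858 0.1313] 39.3 dir 39.6 dist 0.0589
 rect 0.075 [ 0.6915 -0.1896] [0.0636 0.1085] 39.1 dir 40.8 dist 0.0585
side red [ 0.4002  0.2621 -0.4371] 0.0022 105 zmax 0.046
side yellow [ 0.6433 -0.0176  0.431 ] 0.0015 117 zmax 0.048
side green [ 0.4433 -0.0146  0.3391] 0.0016 96 zmax 0.052
side white [ 0.3886 -0.2821  0.0909] 0.0012 148 zmax 0.056
side table [ 0.6462 -0.2288] 3074 0.0021 z 0.0277
 rect 0.036 [ 0.692  -0.1921] [0.0862 0.1318] 40.1 dir 38.7 dist 0.0587
 rect 0.075 [ 0.6936 -0.1909] [0.0667 0.1087] 39.6 dir 38.7 dist 0.0606
```

Both views agree within about 2 mm, and the heights and sizes match the given ones. Next is a small helper that works out the moves.

```bash
cat >> h.py <<'E'
def plan(x,y,z,yaw=None,pos=None,rot=None):
    """remaining: yaw turn (units about tool z, applied first) then shift (units) in turned tool frame"""
    from scipy.spatial.transform import Rotation as Ro
    s=env.read_state();p=s['position'] if pos is None else np.array(pos)
    M=Ro.from_quat(s['tool_rot']).as_matrix();cur=np.arctan2(M[1,0],M[0,0]) if rot is None else np.radians(rot)
    yw=cur if yaw is None else np.radians(yaw)
    d=(yw-cur+np.pi)%(2*np.pi)-np.pi
    w=np.array([x,y,z])-p;X=np.array([np.cos(yw),np.sin(yw),0]);Y=np.array([X[1],-X[0],0])
    u=np.array([w@X,w@Y,-w[2]])/.15
    print('from',p.round(4),'yaw',np.degrees(cur).round(2),'tilt',np.degrees(np.arccos(-M[2,2])).round(2),'turn z units',(-d/(np.pi/2)).round(4),'shift units',u.round(4))
E
python3 - <<'E'
from h import *
plan(.4720,.2291,.10)
plan(.4720,.2291,.10,155)
plan(.4720,.2291,.0225,155,pos=[.472,.2291,.1])
E
```

```text
from [ 0.276  -0.5602  0.1965] yaw 26.23 tilt 0.08 turn z units -0.0 shift units [ 3.4975 -4.1426  0.6433]
from [ 0.276  -0.5602  0.1965] yaw 26.23 tilt 0.08 turn z units -1.4308 shift units [1.0397 5.321  0.6433]
from [0.472  0.2291 0.1   ] yaw 26.23 tilt 0.08 turn z units -1.4308 shift units [0.     0.     0.5167]
```

>>> play_rows(
  deltas=[
    [[0.175,-0.207,0,0,0,0],[0.175,-0.207,0,0,0,0],[0.175,-0.207,0,0,0,0],[0.175,-0.207,0,0,0,0],[0.175,-0.207,0,0,0,0],[0.175,-0.207,0,0,0,0],[0.175,-0.207,0,0,0,0],[0.175,-0.207,0,0,0,0],[0.175,-0.207,0,0,0,0],[0.175,-0.207,0,0,0,0]],
  ],
  fingers=0,
  newtons=40,
)

```text
clock: 1.35
position: [0.3745, -0.1648, 0.1971]
tool_rot: [0.974, 0.227, -0.0, -0.0]
force: [0.7, -0.5, -0.2]
gripper_width: 0.504
finger_force: 0.0
```

>>> play_rows(
  deltas=[
    [[0.175,-0.207,0,0,0,0],[0.175,-0.207,0,0,0,0],[0.175,-0.207,0,0,0,0],[0.175,-0.207,0,0,0,0],[0.175,-0.207,0,0,0,0],[0.175,-0.207,0,0,0,0],[0.175,-0.207,0,0,0,0],[0.175,-0.207,0,0,0,0],[0.175,-0.207,0,0,0,0],[0.175,-0.207,0,0,0,0]],
  ],
)

```text
clock: 2.6
position: [0.4726, 0.2298, 0.1969]
tool_rot: [0.974, 0.227, -0.0, 0.0]
force: [1.2, 0.1, 0.6]
gripper_width: 0.502
finger_force: 0.0
```

>>> play_rows(
  deltas=[
    [[0,0,0,0,0,-0.11],[0,0,0,0,0,-0.11],[0,0,0,0,0,-0.11],[0,0,0,0,0,-0.11],[0,0,0,0,0,-0.11],[0,0,0,0,0,-0.11],[0,0,0,0,0,-0.11],[0,0,0,0,0,-0.11],[0,0,0,0,0,-0.11],[0,0,0,0,0,-0.11]],
  ],
)

```text
clock: 3.85
position: [0.4724, 0.2284, 0.1969]
tool_rot: [0.457, 0.889, -0.0, -0.0]
force: [-0.2, -1.3, -0.5]
gripper_width: 0.499
finger_force: 0.0
```

>>> play_rows(
  deltas=[
    [[0,0,0,0,0,-0.11],[0,0,0,0,0,-0.11],[0,0,0,0,0,-0.11],[0,0,0,0,0,0],[0,0,0,0,0,0]],
  ],
)

```text
clock: 4.47
position: [0.4726, 0.2284, 0.197]
tool_rot: [0.219, 0.976, -0.0, -0.0]
force: [-0.4, -0.8, -0.1]
gripper_width: 0.5
finger_force: 0.0
```

```bash
python3 - <<'E'
from h import *
plan(.4720,.2291,.0225,155)
m=env.camera_model("wrist");p,d=env.read_camera("wrist");cv2.imwrite("pics/w1.png",p[:,:,::-1])
C=cloud(p,d,m);k=mask(p,'red')&(d>0)&(C[...,2]>.012)&(C[...,2]<.06);P=C[k];print(len(P),fitcup(P,'red',0,-.437),np.percentile(P[:,2],98))
print(m["cam_to_world"].round(3).tolist())
E
```

```text
from [0.4726 0.2284 0.197 ] yaw 154.74 tilt 0.02 turn z units -0.0029 shift units [0.0056 0.0022 1.1636]
2626 (array([ 0.40021983,  0.26665789, -0.44009155]), np.float64(0.001111473152781833), 1361) 0.04599752842592858
[[0.426, 0.877, 0.223, 0.412], [0.905, -0.413, -0.105, 0.257], [0.001, 0.246, -0.969, 0.385], [0.0, 0.0, 0.0, 1.0]]
```

>>> play_rows(
  deltas=[
    [[0,-0.008,0.2,0,0,0],[0,0,0.2,0,0,0],[0,0,0.2,0,0,0],[0,0,0.2,0,0,0],[0,0,0.2,0,0,0],[0,0,0.1,0,0,0],[0,0,0.06,0,0,0],[0,0,0,0,0,0]],
  ],
)

```text
clock: 5.52
position: [0.4723, 0.2274, 0.0232]
tool_rot: [0.217, 0.976, -0.0, -0.0]
force: [0.4, -0.0, 0.6]
gripper_width: 0.497
finger_force: 0.0
```

>>> play_rows(
  deltas=[
    [[0,0,0,0,0,0],[0,0,0,0,0,0],[0,0,0,0,0,0],[0,0,0,0,0,0],[0,0,0,0,0,0],[0,0,0,0,0,0]],
  ],
  fingers=1,
)

```text
clock: 6.28
position: [0.4722, 0.2274, 0.0232]
tool_rot: [0.217, 0.976, -0.0, -0.0]
force: [0.7, 0.0, -0.6]
gripper_width: 0.006
finger_force: 0.0
```

>>> play_rows(
  deltas=[
    [[0,0,-0.05,0,0,0],[0,0,-0.1,0,0,0],[0,0,-0.15,0,0,0],[0,0,-0.15,0,0,0],[0,0,-0.15,0,0,0],[0,0,-0.1,0,0,0],[0,0,-0.1,0,0,0],[0,0,0,0,0,0]],
  ],
)

```text
clock: 7.28
position: [0.4729, 0.2277, 0.1444]
tool_rot: [0.217, 0.976, 0.001, 0.001]
force: [-0.7, -0.0, 0.3]
gripper_width: 0.005
finger_force: 0.0
```

```bash
cat >> h.py <<'E'
def heldcup(c,tag,gl,views=("scene","side","wrist"),save=False):
    """cup in hand: predicted centre = tcp - gl*handle dir; fit z (rim median) & centre from views"""
    s=env.read_state();tcp=s['position']
    for n in views:
        m=env.camera_model(n);p,d=env.read_camera(n);C=cloud(p,d,m)
        if save:cv2.imwrite(f"pics/{tag}_{n}.png",p[:,:,::-1])
        k=mask(p,c)&(d>0)&(np.linalg.norm(C-tcp,axis=-1)<.15);P=C[k]
        if len(P)<60: print(n,'few',len(P));continue
        zt=np.percentile(P[:,2],97)
        for z0 in(zt-H[c]-.001,):
            f=fitcup(P,c,z0);q=f[0];print(n,c,'centre',q[:2].round(4),'yaw',np.degrees(q[2]).round(1),'rms',f[1].round(4),f[2],'rimz',zt.round(4),'gl',np.hypot(*(tcp[:2]-q[:2])).round(4))
            T=P[abs(P[:,2]-zt)<.012];r=np.hypot(*(T[:,:2]-q[:2]).T)
            a=(T[:,:2]-q[:2])@[np.cos(q[2]),np.sin(q[2])]
            hi=[np.round(np.percentile(T[(a>lo)&(a<lo+.02),2],90),4) if ((a>lo)&(a<lo+.02)).sum()>5 else None for lo in(-R[c]-.002,-.01,R[c]-.02,R[c],R[c]+.03)];print('   top z along handle',hi)
E
python3 - <<'E'
from h import *
heldcup('red','r1',.08,save=True)
# target
plan(.6004+.08*np.cos(np.radians(-40)),-.2665+.08*np.sin(np.radians(-40)),.16,140)
E
```

```text
scene red centre [0.3983 0.2635] yaw -25.9 rms 0.0011 69 rimz 0.0446 gl 0.0827
   top z along handle [None, np.float64(0.0431), np.float64(0.0432), np.float64(0.0445), np.float64(0.0456)]
side red centre [0.4002 0.2626] yaw -24.9 rms 0.0024 81 rimz 0.0453 gl 0.0807
   top z along handle [None, np.float64(0.0424), np.float64(0.0439), np.float64(0.045), np.float64(0.0456)]
wrist red centre [0.3989 0.2672] yaw -24.5 rms 0.0008 1437 rimz 0.0458 gl 0.0839
   top z along handle [None, np.float64(0.0453), np.float64(0.0454), np.float64(0.0457), np.float64(0.0456)]
from [0.4718 0.2272 0.1426] yaw 154.93 tilt 0.07 turn z units 0.1659 shift units [-3.3058 -1.97   -0.1162]
```

View pics/r1_wrist.png

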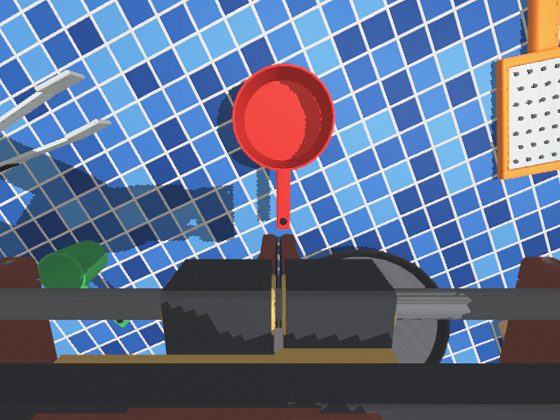

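View pics/r1_side.png

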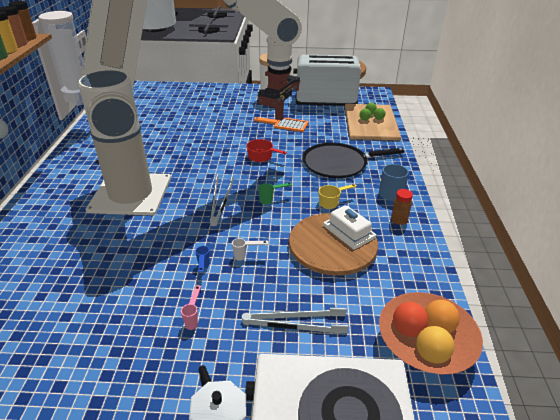

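The wrist view shows the red cup (283,120) untouched, its handle end at (283,228) just short of the shut fingertips at (280,240). In the side view the gripper is at (275,95), beyond the cup. I'll project the TCP into both views to find the discrepancy.

```bash
python3 - <<'E'
from h import *
s=env.read_state();t=s['position']
from scipy.spatial.transform import Rotation as Ro
for n in("wrist","side","scene"):
    m=env.camera_model(n);T=np.linalg.inv(m["cam_to_world"])
    for P in(t,t+[0,0,.019],t+[0,0,.1],[.4715,.2312,.044],[.3995,.264,.044]):
        c=T[:3,:3]@P+T[:3,3];uv=m["mtx"]@c;print(n,np.round(P,3),(uv[:2]/uv[2]).round(0),c[2].round(3))
p,d=env.read_camera("wrist");m=env.camera_model("wrist");C=cloud(p,d,m)
for v in(238,242,246,252,258,275,300):
    print(v,[C[v,u].round(4).tolist() for u in(270,292)])
print(s['position'],s['qpos'])
E
```

```text
wrist [0.472 0.227 0.143] [278. 237.] 0.199
wrist [0.472 0.227 0.162] [278. 247.] 0.181
wrist [0.472 0.227 0.243] [277. 333.] 0.102
wrist [0.472 0.231 0.044] [281. 202.] 0.294
wrist [0.4   0.264 0.044] [281. 120.] 0.275
side [0.472 0.227 0.143] [278. 126.] 1.582
side [0.472 0.227 0.162] [279. 120.] 1.57
side [0.472 0.227 0.243] [279.  98.] 1.521
side [0.472 0.231 0.044] [278. 150.] 1.646
side [0.4   0.264 0.044] [259. 145.] 1.674
scene [0.472 0.227 0.143] [327. 119.] 1.398
scene [0.472 0.227 0.162] [328. 113.] 1.386
scene [0.472 0.227 0.243] [330.  90.] 1.331
scene [0.472 0.231 0.044] [325. 144.] 1.467
scene [0.4   0.264 0.044] [311. 133.] 1.515
238 [[0.4596, 0.2281, 0.1765], [0.4646, 0.2393, 0.177]]
242 [[0.4597, 0.2282, 0.1827], [0.4645, 0.239, 0.1832]]
246 [[0.4597, 0.2284, 0.1887], [0.4643, 0.2388, 0.1893]]
252 [[0.46, 0.2285, 0.1963], [0.4645, 0.2384, 0.1964]]
258 [[0.46, 0.2287, 0.2037], [0.4639, 0.2382, 0.2048]]
275 [[0.4412, 0.2395, 0.2637], [0.4437, 0.2444, 0.2634]]
300 [[0.4424, 0.2392, 0.2733], [0.4447, 0.2435, 0.2729]]
[0.4717685  0.2271739  0.14257477] [ 4.26037749e-01  3.51052250e-01  1.89450560e+00  3.94034716e-06
  8.97179560e-01 -7.07185703e-01]
```

```bash
python3 - <<'E'
import cv2
a=cv2.imread("pics/r1_side.png")[50:170,215:335];b=cv2.imread("pics/r1_wrist.png")[200:320,220:340]
cv2.imwrite("pics/crop1.png",cv2.hconcat([cv2.resize(x,(400,400),interpolation=0) for x in(a,b)]))
E
```

```text
(no output)
```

View pics/crop1.png

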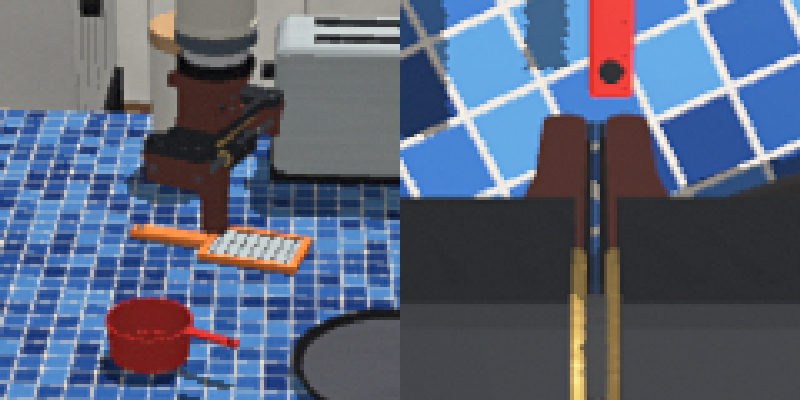

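The fingertips show at side pixel (279,120) and wrist row 235. That puts them about 20 mm above the reported TCP, while sideways they agree. So I'll go lower. A reported z of 0.003 is safe either way.

>>> play_rows(
  deltas=[
    [[0,0,0,0,0,0],[0,-0.01,0,0,0,0],[0,0,0.2,0,0,0],[0,0,0.2,0,0,0],[0,0,0.2,0,0,0],[0,0,0.15,0,0,0],[0,0,0.1,0,0,0],[0,0,0.05,0,0,0],[0,0,0.03,0,0,0],[0,0,0,0,0,0]],
  ],
  fingers=0,
)

```text
clock: 8.72
position: [0.4718, 0.2261, 0.0039]
tool_rot: [0.217, 0.976, 0.0, 0.0]
force: [0.5, -0.4, -0.6]
gripper_width: 0.498
finger_force: 0.0
```

>>> play_rows(
  deltas=[
    [[0,0,0,0,0,0],[0,0,0,0,0,0],[0,0,0,0,0,0],[0,0,0,0,0,0],[0,0,0,0,0,0],[0,0,0,0,0,0]],
  ],
  fingers=1,
)

```text
clock: 9.48
position: [0.4718, 0.2261, 0.0038]
tool_rot: [0.217, 0.976, 0.0, 0.0]
force: [0.4, -0.5, 2.3]
gripper_width: 0.152
finger_force: 39.6
```

>>> play_rows(
  deltas=[
    [[0,0,-0.04,0,0,0],[0,0,-0.1,0,0,0],[0,0,-0.15,0,0,0],[0,0,-0.15,0,0,0],[0,0,-0.15,0,0,0],[0,0,-0.1,0,0,0],[0,0,-0.1,0,0,0],[0,0,-0.05,0,0,0],[0,0,0,0,0,0]],
  ],
)

```text
clock: 10.6
position: [0.4718, 0.2261, 0.13]
tool_rot: [0.217, 0.976, 0.0, 0.0]
force: [0.2, -0.5, -0.4]
gripper_width: 0.152
finger_force: 39.6
```

```bash
python3 - <<'E'
from h import *
heldcup('red','r2',.08)
plan(.6004+.082*np.cos(np.radians(-40)),-.2665+.082*np.sin(np.radians(-40)),.13,140)
E
```

```text
scene red centre [0.3958 0.2617] yaw -29.4 rms 0.0021 55 rimz 0.1695 gl 0.0839
   top z along handle [np.float64(0.1638), np.float64(0.1701), np.float64(0.1671), np.float64(0.1694), None]
side red centre [0.3978 0.2589] yaw -27.2 rms 0.0026 97 rimz 0.1697 gl 0.0809
   top z along handle [np.float64(0.1674), np.float64(0.1681), np.float64(0.1682), np.float64(0.1707), np.float64(0.1715)]
wrist red centre [0.3978 0.2627] yaw -26.5 rms 0.0013 7454 rimz 0.1702 gl 0.0825
   top z along handle [np.float64(0.1692), np.float64(0.1697), np.float64(0.1701), np.float64(0.1706), np.float64(0.1709)]
from [0.4711 0.2258 0.129 ] yaw 154.93 tilt 0.07 turn z units 0.1659 shift units [-3.3166 -1.9603 -0.0064]
```

>>> play_rows(
  deltas=[
    [[0,0,-0.05,0,0,0.083],[0,0,-0.05,0,0,0.083],[-0.1,-0.059,0,0,0,0],[-0.2,-0.118,0,0,0,0],[-0.25,-0.148,0,0,0,0],[-0.25,-0.148,0,0,0,0],[-0.25,-0.148,0,0,0,0],[-0.25,-0.148,0,0,0,0],[-0.25,-0.148,0,0,0,0],[-0.25,-0.148,0,0,0,0]],
  ],
)

```text
clock: 12.0
position: [0.5754, -0.0724, 0.1438]
tool_rot: [0.341, 0.94, -0.0, -0.001]
force: [-0.1, -0.6, -0.7]
gripper_width: 0.154
finger_force: 39.6
```

>>> play_rows(
  deltas=[
    [[-0.25,-0.148,0,0,0,0],[-0.25,-0.148,0,0,0,0],[-0.25,-0.148,0,0,0,0],[-0.25,-0.148,0,0,0,0],[-0.25,-0.148,0,0,0,0],[-0.15,-0.089,0,0,0,0],[-0.1,-0.059,0,0,0,0],[0,0,0,0,0,0],[0,0,0,0,0,0]],
  ],
)

```text
clock: 13.12
position: [0.6618, -0.3158, 0.1443]
tool_rot: [0.342, 0.94, 0.0, -0.001]
force: [0.6, -0.2, -1.2]
gripper_width: 0.156
finger_force: 39.6
```

```bash
python3 - <<'E'
from h import *
heldcup('red','r3',.08,views=("scene","side"))
plan(.6004+.082*np.cos(np.radians(-40)),-.2665+.082*np.sin(np.radians(-40)),.0038+.028,140)
E
```

```text
scene red centre [ 0.7145 -0.3272] yaw -171.9 rms 0.0 6 rimz 0.2496 gl 0.0539
   top z along handle [None, None, None, None, None]
side red centre [ 0.601  -0.2634] yaw -42.4 rms 0.0014 137 rimz 0.1846 gl 0.0803
   top z along handle [np.float64(0.1828), np.float64(0.1833), np.float64(0.1835), None, np.float64(0.1852)]
from [ 0.6621 -0.3155  0.1447] yaw 140.07 tilt 0.03 turn z units 0.0008 shift units [-0.0215 -0.0144  0.7524]
```

>>> play_rows(
  deltas=[
    [[-0.01,-0.007,0.05,0,0,0],[-0.01,-0.007,0.12,0,0,0],[0,0,0.15,0,0,0],[0,0,0.15,0,0,0],[0,0,0.12,0,0,0],[0,0,0.08,0,0,0],[0,0,0.04,0,0,0],[0,0,0.02,0,0,0],[0,0,0.01,0,0,0],[0,0,0,0,0,0]],
  ],
)

```text
clock: 14.48
position: [0.6636, -0.3203, 0.0342]
tool_rot: [0.342, 0.94, -0.0, 0.0]
force: [0.5, -0.6, -1.2]
gripper_width: 0.155
finger_force: 39.6
```

```bash
python3 - <<'E'
from h import *
s=env.read_state();print(s['position'],s['force'])
heldcup('red','r4',.08,views=("side",))
E
```

```text
[ 0.66362916 -0.32031755  0.03422523] [ 0.52560156 -0.58255523 -1.19929381]
side red centre [ 0.6026 -0.2685] yaw -40.8 rms 0.0012 112 rimz 0.0752 gl 0.0801
   top z along handle [np.float64(0.0743), np.float64(0.0748), np.float64(0.0733), None, np.float64(0.0774)]
```

>>> play_rows(
  deltas=[
    [[0,0,0.006,0,0,0],[0,0,0.006,0,0,0],[0,0,0,0,0,0]],
  ],
)

```text
clock: 14.9
position: [0.6635, -0.3203, 0.032]
tool_rot: [0.342, 0.94, -0.0, 0.0]
force: [1.0, -0.1, -0.6]
gripper_width: 0.15
finger_force: 39.6
```

>>> play_rows(
  deltas=[
    [[0,0,0,0,0,0],[0,0,0,0,0,0],[0,0,0,0,0,0],[0,0,0,0,0,0]],
  ],
  fingers=0.3,
)

```text
clock: 15.4
position: [0.6633, -0.3201, 0.0319]
tool_rot: [0.342, 0.94, -0.0, -0.0]
force: [-0.1, 0.0, -1.0]
gripper_width: 0.348
finger_force: 0.0
```

>>> play_rows(
  deltas=[
    [[0,0,-0.05,0,0,0],[0,0,-0.1,0,0,0],[0,0,-0.2,0,0,0],[0,0,-0.2,0,0,0],[0,0,-0.2,0,0,0],[0,0,-0.2,0,0,0],[0,0,-0.1,0,0,0],[0,0,0,0,0,0]],
  ],
)

```text
clock: 16.4
position: [0.664, -0.3205, 0.1911]
tool_rot: [0.342, 0.94, -0.0, 0.001]
force: [-0.5, 0.0, -0.7]
gripper_width: 0.347
finger_force: 0.0
```

```bash
cat >> h.py <<'E'
def standing(c,near,z0=0,views=("scene","side"),hint=None,rad=.12):
    out=[]
    for n in views:
        m=env.camera_model(n);p,d=env.read_camera(n);C=cloud(p,d,m)
        k=mask(p,c)&(d>0)&(np.hypot(C[...,0]-near[0],C[...,1]-near[1])<rad)&(abs(C[...,2]-z0-H[c])<.02);P=C[k]
        if len(P)<30: print(n,c,'few');continue
        f=fitcup(P,c,z0,hint);print(n,c,'centre',f[0][:2].round(4),'yaw',np.degrees(f[0][2]).round(1),'rms',f[1].round(4),f[2],'rimz',np.percentile(P[:,2],97).round(4));out.append(f[0])
    return out
E
python3 - <<'E'
from h import *
standing('red',(.6,-.265),.028)
o=standing('yellow',(.642,-.018))
g=np.mean(o,0);print(g)
t=g[:2]+.075*np.array([np.cos(g[2]),np.sin(g[2])]);print(t)
plan(*t,.16,np.degrees(g[2]));plan(*t,.007,np.degrees(g[2]))
E
```

```text
scene red centre [ 0.6008 -0.2676] yaw -41.3 rms 0.0012 270 rimz 0.0729
side red centre [ 0.6018 -0.2683] yaw -41.2 rms 0.0014 259 rimz 0.0738
scene yellow centre [ 0.6412 -0.0172] yaw 24.9 rms 0.0011 104 rimz 0.0477
side yellow centre [ 0.5786 -0.0144] yaw -28.6 rms 0.0012 31 rimz 0.0467
[ 0.60990518 -0.01579283 -0.03198491]
[ 0.68486682 -0.01819129]
from [ 0.6625 -0.3197  0.1877] yaw 139.99 tilt 0.14 turn z units 1.5758 shift units [ 0.0845 -2.014   0.1849]
from [ 0.6625 -0.3197  0.1877] yaw 139.99 tilt 0.14 turn z units 1.5758 shift units [ 0.0845 -2.014   1.2049]
```

```bash
python3 - <<'E'
from h import *
g=np.array([.642,-.0176,np.radians(24.3)])
t=g[:2]+.075*np.array([np.cos(g[2]),np.sin(g[2])]);print(t)
plan(*t,.007,24.3)
for n in("scene","side"):
    z=np.load(f"pics/{n}0.npz");C=cloud(z['p'],z['d'],env.camera_model(n))
    k=(np.hypot(C[...,0]-t[0],C[...,1]-t[1])<.1)&(C[...,2]>.008)&~mask(z['p'],'yellow')&(np.hypot(C[...,0]-.6467,C[...,1]+.2283)>.135)
    P=C[k];print(n,len(P))
    if len(P): print(P[::max(1,len(P)//8)].round(3).tolist())
E
```

```text
[0.71035525 0.01326358]
from [ 0.6625 -0.3197  0.1877] yaw 139.99 tilt 0.14 turn z units 1.2855 shift units [ 1.2041 -1.8921  1.2049]
scene 69
[[0.62, 0.01, 0.046], [0.625, 0.014, 0.043], [0.639, 0.016, 0.044], [0.657, 0.012, 0.043], [0.679, 0.005, 0.048], [0.709, 0.021, 0.047], [0.722, 0.027, 0.045], [0.704, 0.004, 0.046], [0.674, -0.021, 0.031]]
side 24
[[0.717, 0.023, 0.049], [0.634, 0.015, 0.047], [0.65, 0.015, 0.047], [0.72, 0.021, 0.046], [0.691, 0.011, 0.048], [0.668, 0.004, 0.048], [0.707, 0.006, 0.044], [0.676, -0.026, 0.047]]
```

>>> play_rows(
  deltas=[
    [[0,0,0,0,0,0.107],[0,0,0,0,0,0.107],[0,0,0,0,0,0.107],[0,0,0,0,0,0.107],[0,0,0,0,0,0.107],[0,0,0,0,0,0.107],[0,0,0,0,0,0.107],[0,0,0,0,0,0.107],[0,0,0,0,0,0.107],[0,0,0,0,0,0.107]],
  ],
  fingers=0,
)

```text
clock: 17.85
position: [0.6627, -0.3198, 0.1878]
tool_rot: [0.929, 0.37, -0.001, -0.001]
force: [-0.2, -0.1, -0.4]
gripper_width: 0.504
finger_force: 0.0
```

>>> play_rows(
  deltas=[
    [[0,0,0,0,0,0.107],[0,0,0,0,0,0.107],[0.15,-0.236,0,0,0,0],[0.15,-0.236,0,0,0,0],[0.15,-0.236,0,0,0,0],[0.15,-0.236,0,0,0,0],[0.15,-0.236,0,0,0,0],[0.15,-0.236,0,0,0,0],[0.15,-0.236,0,0,0,0],[0.15,-0.236,0,0,0,0]],
  ],
)

```text
clock: 19.1
position: [0.7095, 0.0135, 0.188]
tool_rot: [0.977, 0.212, -0.001, -0.0]
force: [-0.0, -0.3, 0.0]
gripper_width: 0.5
finger_force: 0.0
```

>>> play_rows(
  deltas=[
    [[0,0,0,0,0,0],[0,0,0,0,0,0]],
  ],
)

```text
clock: 19.35
position: [0.7096, 0.0117, 0.1884]
tool_rot: [0.977, 0.212, -0.001, 0.0]
force: [-0.4, -0.0, -0.2]
gripper_width: 0.499
finger_force: 0.0
```

```bash
python3 - <<'E'
from h import *
standing('yellow',(.642,-.0176),0,("wrist",))
plan(.7103,.0133,.007,24.3)
E
```

```text
wrist yellow centre [ 0.6444 -0.0143] yaw 26.2 rms 0.0008 1054 rimz 0.0489
from [0.7096 0.0112 0.1886] yaw 24.4 tilt 0.07 turn z units 0.0011 shift units [ 0.0098 -0.0111  1.2108]
```

>>> play_rows(
  deltas=[
    [[0.01,-0.02,0.2,0,0,0],[0,0,0.25,0,0,0],[0,0,0.25,0,0,0],[0,0,0.2,0,0,0],[0,0,0.15,0,0,0],[0,0,0.1,0,0,0],[0,0,0.04,0,0,0],[0,0,0.02,0,0,0],[0,0,0,0,0,0]],
  ],
)

```text
clock: 20.52
position: [0.7107, 0.0156, 0.0086]
tool_rot: [0.977, 0.212, 0.001, 0.0]
force: [-0.4, 0.5, 0.2]
gripper_width: 0.498
finger_force: 0.0
```

>>> play_rows(
  deltas=[
    [[0,0,0,0,0,0],[0,0,0,0,0,0],[0,0,0,0,0,0],[0,0,0,0,0,0],[0,0,0,0,0,0],[0,0,0,0,0,0]],
  ],
  fingers=1,
)

```text
clock: 21.28
position: [0.7104, 0.0156, 0.008]
tool_rot: [0.977, 0.212, 0.0, 0.0]
force: [0.2, 0.1, 1.8]
gripper_width: 0.149
finger_force: 40.0
```

>>> play_rows(
  deltas=[
    [[0,0,-0.04,0,0,0],[0,0,-0.1,0,0,0],[0,0,-0.15,0,0,0],[0,0,-0.15,0,0,0],[0,0,-0.15,0,0,0],[0,0,-0.15,0,0,0],[0,0,-0.15,0,0,0],[0,0,-0.1,0,0,0],[0,0,-0.05,0,0,0],[0,0,0,0,0,0]],
  ],
)

```text
clock: 22.52
position: [0.7103, 0.0155, 0.1641]
tool_rot: [0.977, 0.212, 0.0, 0.0]
force: [-0.1, 0.1, -1.3]
gripper_width: 0.151
finger_force: 40.0
```

```bash
python3 - <<'E'
from h import *
heldcup('yellow','y1',.075)
a=np.radians(120)
plan(.6013+.075*np.cos(a),-.268+.075*np.sin(a),.165,120)
E
```

```text
scene yellow centre [ 0.6414 -0.0172] yaw 22.7 rms 0.0014 133 rimz 0.2023 gl 0.0762
   top z along handle [np.float64(0.2001), np.float64(0.2008), np.float64(0.2024), np.float64(0.2031), None]
side yellow centre [ 0.6422 -0.0179] yaw 21.2 rms 0.0019 129 rimz 0.2025 gl 0.0758
   top z along handle [np.float64(0.2023), np.float64(0.2007), np.float64(0.202), np.float64(0.2031), None]
wrist yellow centre [0.7163 0.0695] yaw -69.2 rms 0.0 131 rimz 0.2901 gl 0.0544
   top z along handle [None, None, None, np.float64(0.2954), None]
from [0.7096 0.0155 0.1628] yaw 24.43 tilt 0.1 turn z units -1.0619 shift units [-0.7758 -1.5702 -0.0146]
```

>>> play_rows(
  deltas=[
    [[0,0,0,0,0,-0.106],[0,0,0,0,0,-0.106],[0,0,0,0,0,-0.106],[0,0,0,0,0,-0.106],[0,0,0,0,0,-0.106],[0,0,0,0,0,-0.106],[0,0,0,0,0,-0.106],[0,0,0,0,0,-0.106],[0,0,0,0,0,-0.106],[0,0,0,0,0,-0.106]],
  ],
)

```text
clock: 23.92
position: [0.7096, 0.0155, 0.1627]
tool_rot: [0.499, 0.867, -0.0, -0.001]
force: [-0.0, 0.8, 0.2]
gripper_width: 0.156
finger_force: 40.0
```

>>> play_rows(
  deltas=[
    [[-0.05,-0.1,0,0,0,0],[-0.1,-0.2,0,0,0,0],[-0.1,-0.2,0,0,0,0],[-0.11,-0.22,0,0,0,0],[-0.11,-0.22,0,0,0,0],[-0.11,-0.22,0,0,0,0],[-0.1,-0.21,0,0,0,0],[-0.1,-0.21,0,0,0,0],[0,0,0,0,0,0],[0,0,0,0,0,0]],
  ],
)

```text
clock: 25.18
position: [0.5625, -0.2039, 0.1638]
tool_rot: [0.502, 0.865, 0.0, -0.0]
force: [0.3, -0.3, 0.1]
gripper_width: 0.151
finger_force: 40.0
```

```bash
python3 - <<'E'
from h import *
standing('red',(.6,-.268),.028,hint=-.72)
heldcup('yellow','y2',.075,("scene","side"),save=True)
a=np.radians(120)
plan(.6013+.076*np.cos(a),-.268+.076*np.sin(a),.0080+.032,120)
E
```

```text
scene red centre [ 0.6007 -0.2673] yaw -41.2 rms 0.0012 261 rimz 0.073
side red centre [ 0.6014 -0.2685] yaw -40.8 rms 0.0014 249 rimz 0.0738
scene yellow centre [ 0.5988 -0.2696] yaw 118.7 rms 0.001 199 rimz 0.2026 gl 0.0753
   top z along handle [np.float64(0.2018), None, np.float64(0.2005), np.float64(0.2037), np.float64(0.2033)]
side yellow centre [ 0.6    -0.2699] yaw 119.5 rms 0.0014 187 rimz 0.2029 gl 0.0762
   top z along handle [np.float64(0.2026), np.float64(0.2024), np.float64(0.202), np.float64(0.2033), np.float64(0.2035)]
from [ 0.5632 -0.2032  0.1638] yaw 119.86 tilt 0.0 turn z units -0.0015 shift units [0.0052 0.004  0.8253]
```

>>> play_rows(
  deltas=[
    [[0.005,0.016,0.05,0,0,0],[0,0,0.12,0,0,0],[0,0,0.15,0,0,0],[0,0,0.15,0,0,0],[0,0,0.12,0,0,0],[0,0,0.1,0,0,0],[0,0,0.06,0,0,0],[0,0,0.04,0,0,0],[0,0,0.02,0,0,0],[0,0,0,0,0,0]],
  ],
)

```text
clock: 26.62
position: [0.5647, -0.2021, 0.0426]
tool_rot: [0.501, 0.865, 0.0, 0.0]
force: [0.4, 0.2, 0.1]
gripper_width: 0.154
finger_force: 40.0
```

>>> play_rows(
  deltas=[
    [[0,0,0.008,0,0,0],[0,0,0.006,0,0,0],[0,0,0,0,0,0]],
  ],
)

```text
clock: 27.0
position: [0.5645, -0.2021, 0.0404]
tool_rot: [0.501, 0.865, 0.0, 0.0]
force: [-0.5, 0.8, -0.3]
gripper_width: 0.155
finger_force: 40.0
```

```bash
python3 - <<'E'
from h import *
s=env.read_state();print(s['position'],s['force'])
standing('red',(.6,-.268),.028,hint=-.72)
heldcup('yellow','y3',.075,("scene","side"))
E
```

```text
[ 0.56454389 -0.20206935  0.04037108] [-0.5217999   0.83092166 -0.33432252]
scene red centre [ 0.601  -0.2676] yaw -41.6 rms 0.0008 197 rimz 0.0733
side red centre [ 0.6015 -0.2681] yaw -41.1 rms 0.0011 194 rimz 0.074
scene yellow centre [ 0.6008 -0.2682] yaw 119.4 rms 0.0012 168 rimz 0.0795 gl 0.0754
   top z along handle [np.float64(0.0787), np.float64(0.0789), np.float64(0.0772), np.float64(0.08), np.float64(0.0798)]
side yellow centre [ 0.6016 -0.2695] yaw 119.2 rms 0.0016 160 rimz 0.0802 gl 0.0769
   top z along handle [np.float64(0.0785), np.float64(0.0786), np.float64(0.0794), np.float64(0.0806), np.float64(0.0807)]
```

>>> play_rows(
  deltas=[
    [[0,0,0.003,0,0,0],[0,0,0,0,0,0]],
  ],
)

```text
clock: 27.45
position: [0.5645, -0.202, 0.0399]
tool_rot: [0.501, 0.865, 0.0, -0.0]
force: [-0.8, 0.2, 0.6]
gripper_width: 0.15
finger_force: 40.0
```

>>> play_rows(
  deltas=[
    [[0,0,0,0,0,0],[0,0,0,0,0,0],[0,0,0,0,0,0],[0,0,0,0,0,0]],
  ],
  fingers=0.3,
)

```text
clock: 27.95
position: [0.5645, -0.202, 0.0398]
tool_rot: [0.501, 0.865, -0.0, -0.0]
force: [-0.5, -0.4, -0.7]
gripper_width: 0.348
finger_force: 0.0
```

>>> play_rows(
  deltas=[
    [[0,0,-0.05,0,0,0],[0,0,-0.1,0,0,0],[0,0,-0.2,0,0,0],[0,0,-0.2,0,0,0],[0,0,-0.2,0,0,0],[0,0,-0.2,0,0,0],[0,0,0,0,0,0]],
  ],
)

```text
clock: 28.82
position: [0.5663, -0.2027, 0.1859]
tool_rot: [0.501, 0.865, 0.001, 0.003]
force: [-0.3, -0.1, -0.5]
gripper_width: 0.348
finger_force: 0.0
```

```bash
python3 - <<'E'
from h import *
standing('red',(.6,-.268),.028,hint=-.72)
standing('yellow',(.6,-.268),.032)
o=standing('green',(.4428,-.0147))
g=np.mean(o,0)
t=g[:2]+.068*np.array([np.cos(g[2]),np.sin(g[2])]);print(t,np.degrees(g[2]))
plan(*t,.010,np.degrees(g[2]))
for n in("scene","side"):
    z=np.load(f"pics/{n}0.npz");C=cloud(z['p'],z['d'],env.camera_model(n))
    k=(np.hypot(C[...,0]-t[0],C[...,1]-t[1])<.06)&(C[...,2]>.008)&~mask(z['p'],'green')
    P=C[k];print(n,len(P))
    if len(P): print(P[::max(1,len(P)//8)].round(3).tolist())
E
```

```text
scene red centre [ 0.6007 -0.2674] yaw -41.1 rms 0.0008 200 rimz 0.0733
side red centre [ 0.6016 -0.2686] yaw -41.3 rms 0.0011 206 rimz 0.074
scene yellow centre [ 0.6005 -0.2686] yaw 119.5 rms 0.001 161 rimz 0.0801
side yellow centre [ 0.6017 -0.2692] yaw 119.3 rms 0.0011 174 rimz 0.0804
scene green centre [ 0.4411 -0.0151] yaw 20.8 rms 0.0007 62 rimz 0.0503
side green centre [ 0.4434 -0.0151] yaw 20.4 rms 0.0014 101 rimz 0.052
[0.50590278 0.00883738] 20.589997019146367
from [ 0.5638 -0.2017  0.1811] yaw 119.83 tilt 0.12 turn z units 1.1027 shift units [ 0.1325 -1.4499  1.1408]
scene 36
[[0.448, 0.009, 0.048], [0.461, -0.001, 0.052], [0.5, 0.009, 0.051], [0.508, 0.02, 0.047], [0.517, 0.016, 0.05], [0.49, -0.003, 0.047], [0.509, 0.007, 0.044], [0.523, 0.011, 0.048], [0.464, -0.01, 0.021]]
side 24
[[0.446, 0.012, 0.049], [0.516, 0.017, 0.048], [0.465, 0.009, 0.044], [0.498, -0.002, 0.049], [0.488, -0.005, 0.047], [0.467, -0.02, 0.045], [0.467, -0.014, 0.03], [0.464, -0.021, 0.019]]
```

Yellow is nested within 1 mm, rim at the right height. Now green.

>>> play_rows(
  deltas=[
    [[0,0,0,0,0,0.11],[0,0,0,0,0,0.11],[0,0,0,0,0,0.11],[0,0,0,0,0,0.11],[0,0,0,0,0,0.11],[0,0,0,0,0,0.11],[0,0,0,0,0,0.11],[0,0,0,0,0,0.11],[0,0,0,0,0,0.11],[0,0,0,0,0,0.11]],
  ],
  fingers=0,
)

```text
clock: 30.38
position: [0.564, -0.2019, 0.1813]
tool_rot: [0.984, 0.178, -0.001, -0.0]
force: [-0.3, 0.1, 0.4]
gripper_width: 0.503
finger_force: 0.0
```

>>> play_rows(
  deltas=[
    [[0.02,-0.2,0,0,0,0],[0.02,-0.25,0,0,0,0],[0.02,-0.25,0,0,0,0],[0.02,-0.25,0,0,0,0],[0.02,-0.25,0,0,0,0],[0.02,-0.15,0,0,0,0],[0.013,-0.1,0,0,0,0],[0,0,0,0,0,0],[0,0,0,0,0,0]],
  ],
)

```text
clock: 31.5
position: [0.5061, 0.0078, 0.1822]
tool_rot: [0.984, 0.181, -0.0, 0.0]
force: [0.2, 0.1, -0.0]
gripper_width: 0.502
finger_force: 0.0
```

```bash
python3 - <<'E'
from h import *
plan(.5059,.0088,.010,20.6)
E
```

```text
from [0.5061 0.0078 0.1822] yaw 20.82 tilt 0.01 turn z units 0.0024 shift units [ 0.0012 -0.0065  1.148 ]
```

>>> play_rows(
  deltas=[
    [[0,-0.006,0.2,0,0,0],[0,0,0.25,0,0,0],[0,0,0.25,0,0,0],[0,0,0.2,0,0,0],[0,0,0.1,0,0,0],[0,0,0.1,0,0,0],[0,0,0.03,0,0,0],[0,0,0.02,0,0,0],[0,0,0,0,0,0]],
  ],
)

```text
clock: 32.62
position: [0.5059, 0.0092, 0.0102]
tool_rot: [0.984, 0.181, 0.0, 0.0]
force: [0.8, 0.5, 0.2]
gripper_width: 0.495
finger_force: 0.0
```

>>> play_rows(
  deltas=[
    [[0,0,0,0,0,0],[0,0,0,0,0,0],[0,0,0,0,0,0],[0,0,0,0,0,0],[0,0,0,0,0,0],[0,0,0,0,0,0]],
  ],
  fingers=1,
)

```text
clock: 33.38
position: [0.5056, 0.0092, 0.0099]
tool_rot: [0.984, 0.181, 0.0, 0.0]
force: [0.8, -0.0, 0.4]
gripper_width: 0.152
finger_force: 39.8
```

>>> play_rows(
  deltas=[
    [[0,0,-0.04,0,0,0],[0,0,-0.1,0,0,0],[0,0,-0.15,0,0,0],[0,0,-0.15,0,0,0],[0,0,-0.15,0,0,0],[0,0,-0.15,0,0,0],[0,0,-0.15,0,0,0],[0,0,-0.1,0,0,0],[0,0,-0.05,0,0,0],[0,0,0,0,0,0]],
  ],
)

```text
clock: 34.62
position: [0.5056, 0.0092, 0.1662]
tool_rot: [0.984, 0.181, 0.0, 0.0]
force: [-0.3, -0.0, -1.2]
gripper_width: 0.15
finger_force: 39.8
```

```bash
python3 - <<'E'
from h import *
heldcup('green','g1',.068,("scene","side"))
a=np.radians(185)
plan(.6011+.068*np.cos(a),-.2687+.068*np.sin(a),.168,185)
E
```

```text
scene green centre [ 0.4431 -0.0151] yaw 17.2 rms 0.0017 82 rimz 0.2051 gl 0.067
   top z along handle [np.float64(0.2035), np.float64(0.2028), np.float64(0.205), np.float64(0.2068), None]
side green centre [ 0.4432 -0.0158] yaw 17.5 rms 0.0016 96 rimz 0.2061 gl 0.0672
   top z along handle [np.float64(0.2053), np.float64(0.2045), np.float64(0.2053), np.float64(0.2075), None]
from [0.505  0.0092 0.1652] yaw 20.83 tilt 0.07 turn z units -1.8241 shift units [-0.0234 -1.9014 -0.0184]
```

>>> play_rows(
  deltas=[
    [[0,0,0,0,0,-0.107],[0,0,0,0,0,-0.107],[0,0,0,0,0,-0.107],[0,0,0,0,0,-0.107],[0,0,0,0,0,-0.107],[0,0,0,0,0,-0.107],[0,0,0,0,0,-0.107],[0,0,0,0,0,-0.107],[0,0,0,0,0,-0.107],[0,0,0,0,0,-0.107]],
  ],
)

```text
clock: 35.98
position: [0.5048, 0.0092, 0.1648]
tool_rot: [0.519, 0.855, -0.001, -0.001]
force: [0.0, -1.0, -0.4]
gripper_width: 0.157
finger_force: 39.8
```

>>> play_rows(
  deltas=[
    [[0,0,0,0,0,-0.107],[0,0,0,0,0,-0.107],[0,0,0,0,0,-0.107],[0,0,0,0,0,-0.107],[0,0,0,0,0,-0.107],[0,0,0,0,0,-0.107],[0,0,0,0,0,-0.107]],
  ],
)

```text
clock: 36.85
position: [0.5048, 0.0092, 0.1648]
tool_rot: [-0.042, 0.999, 0.0, -0.001]
force: [0.2, -0.7, -1.2]
gripper_width: 0.152
finger_force: 39.8
```

>>> play_rows(
  deltas=[
    [[0,-0.1,-0.02,0,0,0],[0,-0.2,0,0,0,0],[0,-0.25,0,0,0,0],[0,-0.25,0,0,0,0],[0,-0.25,0,0,0,0],[0,-0.25,0,0,0,0],[0,-0.25,0,0,0,0],[-0.01,-0.2,0,0,0,0],[-0.01,-0.15,0,0,0,0],[0,0,0,0,0,0]],
  ],
)

```text
clock: 38.1
position: [0.5309, -0.2763, 0.1685]
tool_rot: [-0.038, 0.999, 0.0, -0.0]
force: [-0.3, 0.2, 0.2]
gripper_width: 0.151
finger_force: 39.8
```

>>> play_rows(
  deltas=[
    [[0,0,0,0,0,0]],
  ],
)

```text
clock: 38.22
position: [0.5306, -0.2742, 0.1685]
tool_rot: [-0.039, 0.999, 0.0, -0.0]
force: [-0.3, 0.3, -0.1]
gripper_width: 0.151
finger_force: 39.8
```

```bash
python3 - <<'E'
from h import *
standing('yellow',(.6,-.268),.032,hint=2.08)
heldcup('green','g2',.068,("scene","side"))
a=np.radians(185)
plan(.6011+.0672*np.cos(a),-.2687+.0672*np.sin(a),.010+.036,185)
E
```

```text
scene yellow centre [ 0.6003 -0.2684] yaw 119.3 rms 0.0012 133 rimz 0.0796
side yellow centre [ 0.6014 -0.269 ] yaw 119.6 rms 0.0014 177 rimz 0.0806
scene green centre [ 0.5963 -0.2716] yaw 182.4 rms 0.0011 153 rimz 0.2084 gl 0.0655
   top z along handle [np.float64(0.2078), np.float64(0.2067), np.float64(0.2068), np.float64(0.2088), None]
side green centre [ 0.597  -0.2721] yaw 185.8 rms 0.0015 149 rimz 0.2095 gl 0.0662
   top z along handle [np.float64(0.2081), np.float64(0.2079), np.float64(0.2085), np.float64(0.2099), None]
from [ 0.531  -0.2738  0.1689] yaw -175.41 tilt 0.02 turn z units -0.0046 shift units [-0.0202 -0.0068  0.8191]
```

>>> play_rows(
  deltas=[
    [[-0.015,0.009,0.05,0,0,0],[-0.015,0.009,0.12,0,0,0],[0,0,0.15,0,0,0],[0,0,0.15,0,0,0],[0,0,0.12,0,0,0],[0,0,0.06,0,0,0],[0,0,0,0,0,0],[0,0,0,0,0,0]],
  ],
)

```text
clock: 39.42
position: [0.5358, -0.2719, 0.0719]
tool_rot: [-0.04, 0.999, -0.0, 0.0]
force: [-0.4, 0.6, -0.6]
gripper_width: 0.15
finger_force: 39.8
```

```bash
python3 - <<'E'
from h import *
standing('yellow',(.6,-.268),.032,hint=2.08)
heldcup('green','g3',.068,("scene","side"))
s=env.read_state();print(s['position'],s['force'])
E
```

```text
scene yellow centre [ 0.6    -0.2674] yaw 120.0 rms 0.0021 103 rimz 0.0797
side yellow centre [ 0.6507 -0.3087] yaw 162.1 rms 0.0112 75 rimz 0.0801
scene green centre [ 0.6011 -0.2687] yaw -174.5 rms 0.001 92 rimz 0.1122 gl 0.0653
   top z along handle [np.float64(0.1114), np.float64(0.1099), np.float64(0.1104), np.float64(0.113), None]
side green centre [ 0.6012 -0.2705] yaw 185.2 rms 0.0014 99 rimz 0.1133 gl 0.0654
   top z along handle [np.float64(0.1112), np.float64(0.1118), np.float64(0.1124), np.float64(0.1138), None]
[ 0.53571922 -0.27185589  0.072038  ] [ 0.81895601 -0.11101182  0.14263612]
```

>>> play_rows(
  deltas=[
    [[0,0.004,0.05,0,0,0],[0,0,0.05,0,0,0],[0,0,0.04,0,0,0],[0,0,0.02,0,0,0],[0,0,0.01,0,0,0],[0,0,0,0,0,0],[0,0,0.003,0,0,0],[0,0,0,0,0,0]],
  ],
)

```text
clock: 40.62
position: [0.5353, -0.2712, 0.0457]
tool_rot: [-0.04, 0.999, -0.0, 0.0]
force: [-2.2, -0.2, 3.9]
gripper_width: 0.153
finger_force: 39.8
```

```bash
python3 - <<'E'
from h import *
heldcup('green','g4',.068,("scene","side"))
s=env.read_state();print(s['position'],s['force'])
E
```

```text
scene green centre [ 0.6002 -0.2689] yaw -178.6 rms 0.001 96 rimz 0.0865 gl 0.065
   top z along handle [np.float64(0.0857), np.float64(0.0852), np.float64(0.0853), np.float64(0.0869), None]
side green centre [ 0.6016 -0.2695] yaw -170.9 rms 0.0014 95 rimz 0.0873 gl 0.0663
   top z along handle [np.float64(0.0864), np.float64(0.0864), np.float64(0.0855), np.float64(0.0855), None]
[ 0.53525483 -0.27113587  0.04563734] [-2.43529014 -0.28959923  3.4104843 ]
```

Green is seated: rim about 0.086 and a light upward force. Release and retreat, then locate the white cup.

>>> play_rows(
  deltas=[
    [[0,0,0,0,0,0],[0,0,0,0,0,0],[0,0,0,0,0,0],[0,0,0,0,0,0]],
  ],
  fingers=0.3,
)

```text
clock: 41.22
position: [0.5353, -0.271, 0.0453]
tool_rot: [-0.04, 0.999, 0.0, -0.0]
force: [-0.5, 0.0, -0.5]
gripper_width: 0.345
finger_force: 0.0
```

>>> play_rows(
  deltas=[
    [[0,0,-0.05,0,0,0],[0,0,-0.1,0,0,0],[0,0,-0.2,0,0,0],[0,0,-0.2,0,0,0],[0,0,-0.2,0,0,0],[0,0,-0.2,0,0,0],[0,0,0,0,0,0],[0,0,0,0,0,0]],
  ],
)

```text
clock: 42.22
position: [0.5349, -0.2709, 0.1877]
tool_rot: [-0.04, 0.999, 0.0, -0.0]
force: [-0.6, 0.6, 0.5]
gripper_width: 0.352
finger_force: 0.0
```

```bash
python3 - <<'E'
from h import *
standing('yellow',(.6,-.268),.032,hint=2.08)
standing('green',(.6,-.268),.036)
o=standing('white',(.3885,-.2817),hint=.09,rad=.1)
g=np.mean(o,0) if o else np.array([.3885,-.2817,.0897])
t=g[:2]+.06*np.array([np.cos(g[2]),np.sin(g[2])]);print(t,np.degrees(g[2]))
plan(*t,.013,np.degrees(g[2])+180)
print(env.read_state()['qpos'])
for n in("scene","side"):
    z=np.load(f"pics/{n}0.npz");C=cloud(z['p'],z['d'],env.camera_model(n))
    k=(np.hypot(C[...,0]-t[0],C[...,1]-t[1])<.1)&(C[...,2]>.008)&~mask(z['p'],'white')
    P=C[k];print(n,len(P))
    if len(P): print(P[::max(1,len(P)//10)].round(3).tolist())
E
```

```text
scene yellow centre [ 0.6004 -0.2683] yaw 119.4 rms 0.0019 157 rimz 0.0801
side yellow centre [ 0.6013 -0.2687] yaw 119.3 rms 0.0012 149 rimz 0.0812
scene green centre [ 0.6009 -0.268 ] yaw -175.2 rms 0.001 121 rimz 0.0873
side green centre [ 0.6015 -0.2698] yaw 183.4 rms 0.001 164 rimz 0.0878
scene white centre [ 0.3886 -0.2812] yaw 5.3 rms 0.0011 158 rimz 0.054
side white centre [ 0.3897 -0.2821] yaw 4.8 rms 0.0012 146 rimz 0.0553
[ 0.44891776 -0.27632216] 5.065063466608196
from [ 0.5349 -0.2708  0.187 ] yaw -175.46 tilt 0.09 turn z units -0.0058 shift units [0.5739 0.0141 1.1598]
[-4.88565600e-01  3.98498160e-01  1.69511096e+00 -3.47705618e-07
  1.04958902e+00 -2.13861104e+00]
scene 128
[[0.38, -0.295, 0.031], [0.532, -0.228, 0.03], [0.536, -0.23, 0.027], [0.535, -0.238, 0.025], [0.536, -0.25, 0.03], [0.531, -0.257, 0.025], [0.546, -0.255, 0.028], [0.543, -0.264, 0.027], [0.539, -0.274, 0.026], [0.539, -0.282, 0.026], [0.547, -0.289, 0.03]]
side 154
[[0.524, -0.217, 0.026], [0.532, -0.232, 0.029], [0.538, -0.234, 0.023], [0.536, -0.249, 0.029], [0.533, -0.257, 0.028], [0.547, -0.257, 0.026], [0.533, -0.268, 0.028], [0.531, -0.273, 0.024], [0.531, -0.269, 0.014], [0.539, -0.287, 0.024], [0.545, -0.299, 0.023]]
```

>>> play_rows(
  deltas=[
    [[0.1,0.007,0,0,0,-0.006],[0.2,0.007,0,0,0,0],[0.2,0,0.1,0,0,0],[0.074,0,0.2,0,0,0],[0,0,0.25,0,0,0],[0,0,0.25,0,0,0],[0,0,0.2,0,0,0],[0,0,0.1,0,0,0],[0,0,0,0,0,0],[0,0,0,0,0,0]],
  ],
  fingers=0,
)

```text
clock: 43.78
position: [0.4499, -0.2769, 0.0239]
tool_rot: [-0.044, 0.999, -0.0, 0.001]
force: [-0.1, -0.9, 0.4]
gripper_width: 0.499
finger_force: 0.0
```

```bash
python3 - <<'E'
from h import *
plan(.4489,-.2763,.013,185.1)
E
```

```text
from [ 0.4499 -0.2769  0.0239] yaw -174.92 tilt 0.09 turn z units -0.0002 shift units [0.0061 0.0044 0.0724]
```

>>> play_rows(
  deltas=[
    [[0.006,0.004,0.05,0,0,0],[0,0,0.022,0,0,0],[0,0,0,0,0,0],[0,0,0,0,0,0]],
  ],
)

```text
clock: 44.28
position: [0.4484, -0.2759, 0.0121]
tool_rot: [-0.044, 0.999, -0.0, 0.0]
force: [-0.6, 0.9, -1.0]
gripper_width: 0.498
finger_force: 0.0
```

>>> play_rows(
  deltas=[
    [[0,0,0,0,0,0],[0,0,0,0,0,0],[0,0,0,0,0,0],[0,0,0,0,0,0],[0,0,0,0,0,0],[0,0,0,0,0,0]],
  ],
  fingers=1,
)

```text
clock: 45.02
position: [0.4484, -0.2759, 0.0121]
tool_rot: [-0.044, 0.999, -0.0, 0.0]
force: [-0.3, -0.3, -0.3]
gripper_width: 0.147
finger_force: 39.9
```

>>> play_rows(
  deltas=[
    [[0,0,-0.04,0,0,0],[0,0,-0.1,0,0,0],[0,0,-0.15,0,0,0],[0,0,-0.15,0,0,0],[0,0,-0.15,0,0,0],[0,0,-0.15,0,0,0],[0,0,-0.15,0,0,0],[0,0,-0.15,0,0,0],[0,0,-0.05,0,0,0],[0,0,0,0,0,0]],
  ],
)

```text
clock: 46.28
position: [0.4485, -0.276, 0.1762]
tool_rot: [-0.044, 0.999, -0.0, 0.001]
force: [-0.7, -0.1, -0.5]
gripper_width: 0.151
finger_force: 39.9
```

```bash
python3 - <<'E'
from h import *
heldcup('white','w1',.06,("scene","side"))
a=np.radians(-110)
plan(.6012+.06*np.cos(a),-.2689+.06*np.sin(a),.18,70)
E
```

```text
scene white centre [ 0.4646 -0.248 ] yaw -84.9 rms 0.0112 24 rimz 0.2984 gl 0.0323
   top z along handle [None, None, None, None, None]
side white centre [ 0.3889 -0.2829] yaw 1.0 rms 0.0014 131 rimz 0.2174 gl 0.0601
   top z along handle [np.float64(0.2164), np.float64(0.2153), np.float64(0.2165), np.float64(0.2169), None]
from [ 0.4479 -0.2756  0.175 ] yaw -174.92 tilt 0.06 turn z units 1.2786 shift units [-0.0084  0.9449 -0.0331]
```

>>> play_rows(
  deltas=[
    [[0,0,0,0,0,0.107],[0,0,0,0,0,0.107],[0,0,0,0,0,0.107],[0,0,0,0,0,0.107],[0,0,0,0,0,0.107],[0,0,0,0,0,0.107],[0,0,0,0,0,0.107],[0,0,0,0,0,0.107],[0,0,0,0,0,0.107],[0,0,0,0,0,0.107]],
  ],
)

```text
clock: 47.62
position: [0.4477, -0.2755, 0.1744]
tool_rot: [0.717, 0.698, -0.0, -0.001]
force: [0.4, 0.6, -0.1]
gripper_width: 0.152
finger_force: 39.9
```

>>> play_rows(
  deltas=[
    [[0,0,0,0,0,0.107],[0,0,0,0,0,0.102],[0,0.1,0,0,0,0],[0,0.2,0,0,0,0],[0,0.2,0,0,0,0],[0,0.2,0,0,0,0],[-0.008,0.15,0,0,0,0],[0,0.095,0,0,0,0],[0,0,0,0,0,0],[0,0,0,0,0,0]],
  ],
)

```text
clock: 48.88
position: [0.5804, -0.3252, 0.1752]
tool_rot: [0.819, 0.574, -0.0, -0.001]
force: [-0.3, 0.0, -0.4]
gripper_width: 0.151
finger_force: 39.9
```

>>> play_rows(
  deltas=[
    [[0,0,0.1,0,0,0],[0,0,0.1,0,0,0],[0,0,0,0,0,0],[0,0,0,0,0,0]],
  ],
)

```text
clock: 49.38
position: [0.5811, -0.3256, 0.1454]
tool_rot: [0.819, 0.573, -0.0, -0.0]
force: [0.2, 0.5, 0.5]
gripper_width: 0.157
finger_force: 39.9
```

```bash
cat >> h.py <<'E'
def wh(save=None):
    "white cup in hand, away from the dish"
    t=env.read_state()['position']
    for n in("scene","side"):
        m=env.camera_model(n);p,d=env.read_camera(n);C=cloud(p,d,m)
        if save: cv2.imwrite(f"pics/{save}_{n}.png",p[:,:,::-1])
        k=mask(p,'white')&(d>0)&(np.hypot(C[...,0]-.601,C[...,1]+.268)<.065)&(C[...,2]>.08)&(C[...,2]<t[2]+.05);P=C[k]
        zt=np.percentile(P[:,2],97);f=fitcup(P,'white',zt-.054);print(n,'white',f[0][:2].round(4),np.degrees(f[0][2]).round(1),f[1].round(4),f[2],'rimz',zt.round(4))
E
python3 - <<'E'
from h import *
standing('green',(.6,-.268),.036,hint=3.2)
wh('w3')
a=np.radians(-110)
plan(.6012+.06*np.cos(a),-.2689+.06*np.sin(a),.0121+.040,70)
E
```

```text
scene green centre [ 0.601 -0.268] yaw 185.2 rms 0.0009 117 rimz 0.0871
side green centre [ 0.6015 -0.2699] yaw 184.2 rms 0.0013 173 rimz 0.0878
scene white [ 0.6441 -0.2679] -163.6 0.0 16 rimz 0.1672
side white [ 0.6025 -0.2728] -112.3 0.0011 51 rimz 0.1878
from [ 0.5814 -0.3258  0.1461] yaw 69.97 tilt 0.05 turn z units -0.0003 shift units [ 0.0014 -0.0058  0.6265]
```

```bash
python3 - <<'E'
import cv2
a=cv2.imread("pics/w3_side.png")[165:285,275:395];b=cv2.imread("pics/w3_scene.png")[170:290,235:355]
cv2.imwrite("pics/crop2.png",cv2.hconcat([cv2.resize(x,(400,400),interpolation=0) for x in(a,b)]))
E
```

```text
(no output)
```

View pics/crop2.png

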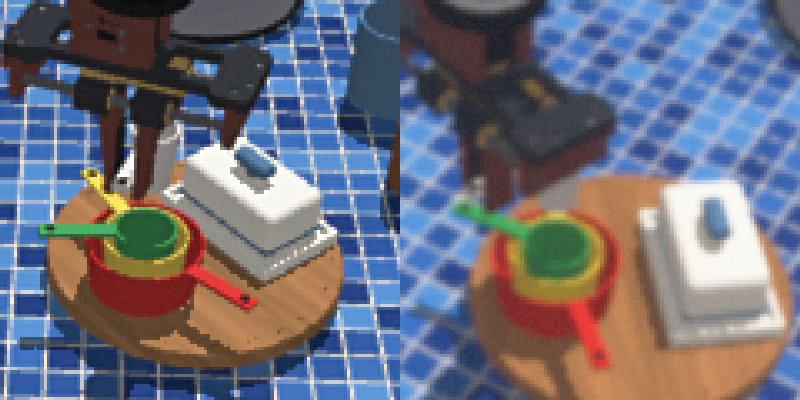

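The fingers hide the white cup in both fixed views (behind them at crop (150,150) left). The wrist camera looks from the cup's side, so I'll compare white and green there.

```bash
python3 - <<'E'
from h import *
m=env.camera_model("wrist");p,d=env.read_camera("wrist");cv2.imwrite("pics/w4.png",p[:,:,::-1]);np.savez("pics/w4.npz",p=p,d=d)
C=cloud(p,d,m)
k=mask(p,'white')&(np.hypot(C[...,0]-.601,C[...,1]+.268)<.065)&(C[...,2]>.1)&(C[...,2]<.2);P=C[k];zt=np.percentile(P[:,2],97)
print(len(P),zt,fitcup(P,'white',zt-.054))
for c,z in(('green',.036),('yellow',.032),('red',.028)):
    k=mask(p,c)&(np.hypot(C[...,0]-.601,C[...,1]+.268)<.1)&(abs(C[...,2]-z-H[c])<.01);P=C[k]
    if len(P)>50: print(c,len(P),fitcup(P,c,z))
E
```

```text
6667 0.18858104144497953 (array([ 0.6028756 , -0.26949687, -1.92465775]), np.float64(0.0007918304676274307), 3647)
green 967 (array([ 0.60170404, -0.26634921,  3.21248248]), np.float64(9.179133782805614e-05), 967)
yellow 1931 (array([ 0.60185536, -0.26752433,  2.08369274]), np.float64(0.0005181258684273022), 1821)
red 2427 (array([ 0.60160723, -0.26567854, -0.7117365 ]), np.float64(0.0010744757296184237), 2129)
```

View pics/w4.png

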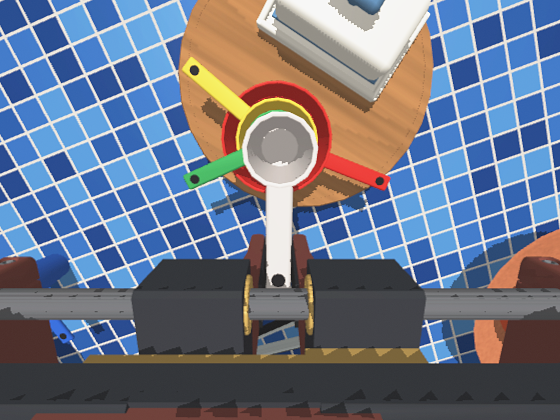

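>>> play_rows(
  deltas=[
    [[0.014,-0.01,0.05,0,0,0],[0,0,0.1,0,0,0],[0,0,0.1,0,0,0],[0,0,0.05,0,0,0],[0,0,0,0,0,0],[0,0,0,0,0,0]],
  ],
)

```text
clock: 50.38
position: [0.5807, -0.3233, 0.1008]
tool_rot: [0.819, 0.573, 0.0, 0.0]
force: [0.2, 0.1, -1.0]
gripper_width: 0.152
finger_force: 39.9
```

```bash
cat > w.py <<'E'
from h import *
s=env.read_state();print(s['position'],s['force'])
m=env.camera_model("wrist");p,d=env.read_camera("wrist");C=cloud(p,d,m)
k=mask(p,'white')&(np.hypot(C[...,0]-.601,C[...,1]+.268)<.065)&(C[...,2]>.085)&(C[...,2]<.2);P=C[k];zt=np.percentile(P[:,2],97)
print(len(P),zt,fitcup(P,'white',zt-.054))
for c,z in(('green',.036),('yellow',.032),('red',.028)):
    k=mask(p,c)&(np.hypot(C[...,0]-.601,C[...,1]+.268)<.1)&(abs(C[...,2]-z-H[c])<.01);P=C[k]
    if len(P)>50: print(c,len(P),fitcup(P,c,z))
wh()
E
python3 w.py
```

```text
[ 0.58071852 -0.32330588  0.10083618] [ 0.21900356  0.08049217 -1.02770319]
6803 0.1433300673255738 (array([ 0.60216394, -0.26699466, -1.9239128 ]), np.float64(0.0007888923601220941), 3742)
green 1738 (array([ 0.60165449, -0.26685729,  3.20215899]), np.float64(0.00021219056003841827), 1738)
yellow 3509 (array([ 0.6015657 , -0.26658167,  2.08826418]), np.float64(0.0008683044880220369), 3235)
red 3718 (array([ 0.60155376, -0.26563927, -0.71730018]), np.float64(0.001114219373681415), 3194)
scene white [ 0.603  -0.3204] -171.9 0.0 3 rimz 0.1374
side white [ 0.602  -0.2706] -111.7 0.0007 43 rimz 0.1435
```

>>> play_rows(
  deltas=[
    [[0,0,0.05,0,0,0],[0,0,0.08,0,0,0],[0,0,0.08,0,0,0],[0,0,0.06,0,0,0],[0,0,0.03,0,0,0],[0,0,0.015,0,0,0],[0,0,0.007,0,0,0],[0,0,0,0,0,0]],
  ],
)

```text
clock: 51.52
position: [0.5806, -0.3232, 0.0526]
tool_rot: [0.819, 0.573, 0.0, 0.0]
force: [-0.1, -0.3, -0.5]
gripper_width: 0.152
finger_force: 39.9
```

```bash
python3 w.py
```

```text
[ 0.58062266 -0.32321377  0.05255558] [-0.11750148 -0.33197895 -0.53907801]
9184 0.17748783173784527 (array([ 0.61818439, -0.30241689, -3.348406  ]), np.float64(0.003567355623395704), 5165)
green 4736 (array([ 0.60164509, -0.26686723, -3.08011688]), np.float64(0.0008195108970214623), 4418)
yellow 6408 (array([ 0.60146567, -0.26657035,  2.08918384]), np.float64(0.0009167320095619273), 5820)
red 6624 (array([ 0.60143533, -0.26570758, -0.71227374]), np.float64(0.0011708224810405919), 5587)
scene white [ 0.6038 -0.3211] -171.9 0.0 2 rimz 0.0943
side white [ 0.601  -0.2696] -109.8 0.0006 32 rimz 0.0956
```

Rim at about 0.094 against an expected 0.093. I'll lower the last 0.7 mm, release and retreat straight up.

>>> play_rows(
  deltas=[
    [[0,0,0.005,0,0,0],[0,0,0,0,0,0],[0,0,0,0,0,0]],
  ],
)

```text
clock: 52.05
position: [0.5806, -0.3234, 0.0519]
tool_rot: [0.819, 0.573, 0.0, 0.0]
force: [-1.4, -1.3, 2.3]
gripper_width: 0.149
finger_force: 39.9
```

>>> play_rows(
  deltas=[
    [[0,0,0,0,0,0],[0,0,0,0,0,0],[0,0,0,0,0,0],[0,0,0,0,0,0]],
  ],
  fingers=0.3,
)

```text
clock: 52.55
position: [0.5804, -0.323, 0.0514]
tool_rot: [0.819, 0.573, -0.0, -0.0]
force: [0.5, -0.1, 0.7]
gripper_width: 0.349
finger_force: 0.0
```

>>> play_rows(
  deltas=[
    [[0,0,-0.05,0,0,0],[0,0,-0.1,0,0,0],[0,0,-0.2,0,0,0],[0,0,-0.2,0,0,0],[0,0,-0.2,0,0,0],[0,0,-0.2,0,0,0],[0,0,-0.2,0,0,0],[0,0,0,0,0,0],[0,0,0,0,0,0],[0,0,0,0,0,0]],
  ],
)

```text
clock: 53.8
position: [0.5797, -0.3227, 0.2227]
tool_rot: [0.819, 0.573, -0.0, -0.001]
force: [-0.6, 1.3, -0.4]
gripper_width: 0.354
finger_force: 0.0
```

```bash
python3 - <<'E'
from h import *
standing('red',(.6,-.268),.028,hint=-.72)
standing('yellow',(.6,-.268),.032,hint=2.08)
standing('green',(.6,-.268),.036,hint=3.2)
standing('white',(.6,-.268),.040,hint=-1.92,rad=.06)
p,d=env.read_camera("wrist");cv2.imwrite("pics/end.png",p[:,:,::-1])
E
```

```text
scene red centre [ 0.6007 -0.2676] yaw -40.9 rms 0.0007 181 rimz 0.0729
side red centre [ 0.6013 -0.2688] yaw -40.4 rms 0.001 192 rimz 0.0737
scene yellow centre [ 0.6002 -0.2677] yaw 119.9 rms 0.0009 132 rimz 0.0798
side yellow centre [ 0.6012 -0.2691] yaw 119.7 rms 0.0011 132 rimz 0.0815
scene green centre [ 0.6016 -0.2711] yaw 182.4 rms 0.0001 72 rimz 0.0875
side green centre [ 0.6014 -0.2692] yaw 184.0 rms 0.0008 119 rimz 0.088
scene white centre [ 0.6008 -0.2686] yaw -110.3 rms 0.0008 132 rimz 0.0938
side white centre [ 0.6018 -0.2695] yaw -109.3 rms 0.0011 115 rimz 0.0948
```

View pics/end.png

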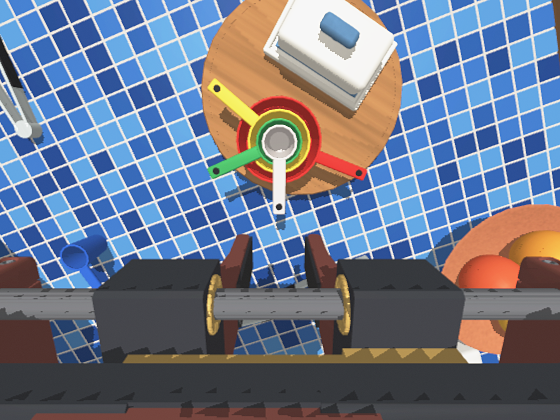

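The four cups are nested concentrically around (280,140), with handles clear of each other, the dish and lid in place, and the gripper well above.

```bash
python3 -c "
from rig import env
print(env.finish_job())"
```

```text
the job is handed in; nothing more can be done
None
```

I nested all four cups upright on the turntable in the order red, yellow, green, white, and handed the job in. My last measurements put their centres within about 3 mm of each other, the butter dish and lid looked in place, and the budare was not approached; the hand-in call returned no verdict.

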